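# Set the flip tags on the kiln-prop stock board

## Robot

A 6-joint arm with a two-finger parallel gripper is mounted at the origin on the work surface. World frame = base frame: x ahead of the robot, y to its left, z up, the work surface at z = 0. Lengths are in m, angles in rad, forces in N, time in s.
With the tool pointing down it reaches from about 0.4 to 0.825 m from the base axis. Payload 7 kg.
Tool frame: the origin (TCP) lies midway between the tips of the shut fingers; the grasp point (between the pads) lies 19 mm behind it; z points along the fingers, y is the direction in which the jaws open and shut (so a half turn about z gives the same grasp; the last joint's range is limited). The gripper opens to 88 mm and grips with 3 to 60 N. Pads are 19 mm wide; open, the fingers measure 130 mm over their backs; the gripper's body (78 mm by 193 mm) begins 47 mm behind the grasp point.
Start: joints at [-0.993, 0.359, 0.012, 0, -1.224, -0.288], TCP at [0.193, -0.647, 0.227] pointing down, gripper open.
Joint ranges: [-3.07, 3.07], [-1.43, 2.12], [-1.02, 1.25], [-3.03, 1.67], [-3.05, -0], [-3.03, 3.03]. Speed limits (rad/s): [2.39, 2.39, 3.01, 3.14, 3.14, 3.14].

## Interface

Orientations are given as a unit quaternion [w, x, y, z].
In Python, from cell import * gives the robot as it stands. The module is installed in compiled form; this text tells all that it offers.
- The arm moves only by the tool send_rows, never from a script. Its argument "plan" is a list of rows, each an object with "delta_rot": the turn, a rotation vector about the world's x, y, z in rad, a list of three; "dp": the shift along the world's x, y, z in mm, a list of three; "fingers": the opening, from 0 (shut) to 1 (fully open). In form: [{"delta_rot": [wx, wy, wz], "dp": [dx, dy, dz], "fingers": fingers}, ...]. A call has 1 to 12 rows; each row shifts and turns the commanded pose from where the row before left it; what a row does not reach is not made up. A row lasts 1/8 s, in which the tool goes at most 62.5 mm and 10.7 degrees, less where a joint would pass 70% of its speed; a pose out of reach is approached as far as the arm can. A call is refused whole if a number of a shift passes 62.5 or a number of a turn 0.188, either way. A call with a gripper value outside its range is refused whole. The fingers move at their own pace and stop on an object; "newtons" is the grip in N (left out, the last holds). Time passes only in rows, so rows that do not move let the fingers close. It gives the time, the measured TCP pose, the force and the opening at its end, in the units of the state.
- sense(): the state, without advancing time (a new reading comes with each control period).
- get_image(name): name is "scene" or "top" or "wrist"; returns a dict with "image" (480x640x3 uint8, red, green, blue), "mtx" (3x3 intrinsics, pixels), "R" (3x3) and "t" (3): a world point X has camera coordinates R X + t. Camera axes: x right, y down, z forward; pixel columns grow to the right and rows downward; lengths in m; the calibration is good to about 2 mm. A picture is of the moment at which its call begins. There is no depth.
- job_done(): hands the job in, once; it reports no verdict.
The state is a dict: "time_s": time; "joint_positions": joint angles; "dq": joint speeds; "joint_torque": joint torques, N m; "ee_pos": TCP position; "ee_rot": TCP orientation; "wrist_force": force on the tool from outside, world axes, zero at the start; "torque": the same for the moment, N m; "width": opening from 0.0 (shut) to 1.0 (fully open).
Only numpy, scipy, OpenCV 4.12 (cv2) and the standard library are available. Lean on these libraries where they do the work, as an engineer would, in place of code of your own. Each camera call takes 0.05 s, during which the arm holds its last target.

## Task

Set the hinged tags on the stock board so that only the bins full of kiln props show the disc face up: push the wrong tags over with a fingertip, so that a full bin's tag leans towards its bin (disc up) and a nearly empty bin's tag leans away from it (bar up). Leave the tags that are already right alone, do not pinch or force any tag, and do not disturb the cup, jar and brush.

Things in the scene. Friction and masses are not known exactly. Their poses are not given: they have to be found in the camera images.
- board: dark wooden slab 200 x 500 x 12 mm under the whole row, fixed; origin on the work surface below the middle of the hinge line, x axis across the row from the tags to the bins, y along the row, z up. The four bays stand on it in a row in any order, 125 mm apart, hinges in one line along y.
- bin_a (a point): centre of the inner floor of the white open bin behind tag a, 100 mm from the hinge along x; bin 95 x 105 mm, rim 62 mm above the work surface
- tag_a (a joint): tag a: 40 g waxed, slippery plywood flap 66 mm wide, 6 mm thick, hinged at its foot, free edge 46 mm from the hinge. 0 rad: leans 50 degrees from vertical away from its bin, raised-bar face up; 0.87: upright; 1.74: leans 50 degrees to its bin, raised-disc face up. At rest the edge is 30 mm above and 35 mm beside the hinge, free space below. Falls to the side it leans to.
- bay_a: bay a, fixed: wooden block 110 mm wide, 30 mm thick, top 98 mm up, with tag a on it and bin a on its +x side; origin on the work surface below the hinge, axes as the board's. Steel hinge cheeks 40 mm each way along y reach 5 mm above the hinge; short rests 27 mm each way along y stay below it.
- hinge_a (a point): middle of the hinge of tag a, 110 mm above the work surface; hinge pin along y
- bin_b (a point): centre of the inner floor of the white open bin behind tag b, 100 mm from the hinge along x; bin 95 x 105 mm, rim 62 mm above the work surface
- tag_b (a joint): tag b: 40 g waxed, slippery plywood flap 66 mm wide, 6 mm thick, hinged at its foot, free edge 46 mm from the hinge. 0 rad: leans 50 degrees from vertical away from its bin, raised-bar face up; 0.87: upright; 1.74: leans 50 degrees to its bin, raised-disc face up. At rest the edge is 30 mm above and 35 mm beside the hinge, free space below. Falls to the side it leans to.
- bay_b: bay b, fixed: wooden block 110 mm wide, 30 mm thick, top 98 mm up, with tag b on it and bin b on its +x side; origin on the work surface below the hinge, axes as the board's. Steel hinge cheeks 40 mm each way along y reach 5 mm above the hinge; short rests 27 mm each way along y stay below it.
- hinge_b (a point): middle of the hinge of tag b, 110 mm above the work surface; hinge pin along y
- bin_c (a point): centre of the inner floor of the white open bin behind tag c, 100 mm from the hinge along x; bin 95 x 105 mm, rim 62 mm above the work surface
- tag_c (a joint): tag c: 40 g waxed, slippery plywood flap 66 mm wide, 6 mm thick, hinged at its foot, free edge 46 mm from the hinge. 0 rad: leans 50 degrees from vertical away from its bin, raised-bar face up; 0.87: upright; 1.74: leans 50 degrees to its bin, raised-disc face up. At rest the edge is 30 mm above and 35 mm beside the hinge, free space below. Falls to the side it leans to.
- bay_c: bay c, fixed: wooden block 110 mm wide, 30 mm thick, top 98 mm up, with tag c on it and bin c on its +x side; origin on the work surface below the hinge, axes as the board's. Steel hinge cheeks 40 mm each way along y reach 5 mm above the hinge; short rests 27 mm each way along y stay below it.
- hinge_c (a point): middle of the hinge of tag c, 110 mm above the work surface; hinge pin along y
- bin_d (a point): centre of the inner floor of the white open bin behind tag d, 100 mm from the hinge along x; bin 95 x 105 mm, rim 62 mm above the work surface
- tag_d (a joint): tag d: 40 g waxed, slippery plywood flap 66 mm wide, 6 mm thick, hinged at its foot, free edge 46 mm from the hinge. 0 rad: leans 50 degrees from vertical away from its bin, raised-bar face up; 0.87: upright; 1.74: leans 50 degrees to its bin, raised-disc face up. At rest the edge is 30 mm above and 35 mm beside the hinge, free space below. Falls to the side it leans to.
- bay_d: bay d, fixed: wooden block 110 mm wide, 30 mm thick, top 98 mm up, with tag d on it and bin d on its +x side; origin on the work surface below the hinge, axes as the board's. Steel hinge cheeks 40 mm each way along y reach 5 mm above the hinge; short rests 27 mm each way along y stay below it.
- hinge_d (a point): middle of the hinge of tag d, 110 mm above the work surface; hinge pin along y
- full_1: nine upright terracotta kiln props that fill a bin above its rim (highest point 81 mm above the work surface), fixed; origin at the centre of that bin's inner floor
- low_1: a single terracotta kiln prop 24 x 55 mm lying in an otherwise empty bin, fixed; origin at the centre of that bin's inner floor
- full_2: nine upright terracotta kiln props that fill a bin above its rim (highest point 81 mm above the work surface), fixed; origin at the centre of that bin's inner floor
- low_2: a single terracotta kiln prop 24 x 55 mm lying in an otherwise empty bin, fixed; origin at the centre of that bin's inner floor
- cup: bystander: loose terracotta cup, 68 mm wide, 70 mm high, on the work surface on the robot's side of the row; origin at its underside
- jar: bystander: loose white jar, 56 mm wide, 70 mm high, same side; origin at its underside
- brush: bystander: loose glaze brush lying on the work surface, same side, less than 40 mm high

How it is judged:
By the outcome, as a careful person would: the job done as asked, in the order asked, and still so for the second after the job is handed in, with the robot touching nothing.
It also fails if it takes over 48 s, if anything falls off the work surface, if the arm or the gripper's body presses on something with over 40 N, if the wrist force passes 120 N, or if a joint passes its speed limit or range.

## Working session

There is one attempt and no reset: what is moved stays moved. The work goes in short steps, Python scripts to look and compute and a tool call to move; the robot and the scene stay as the last step left them, time stands still between calls to the robot, and variables do not carry over. Pictures are saved under pics/ and viewed, and the job is handed in when it is done.

Besides the shell and the picture viewer there is one more tool, called after "Call:" as a command line: name --argument value ..., lists and objects as JSON in quotes. send_rows: Moves the arm, as the interface text tells. Its arguments: {"type":"object","properties":{"plan":{"type":"array","items":{"type":"object","properties":{"delta_rot":{"type":"array","items":{"type":"number"}},"dp":{"type":"array","items":{"type":"number"}},"fingers":{"type":"number"}}}},"newtons":{"type":"number"}},"required":["plan"]}

```bash
mkdir -p pics
python3 - <<'E'
from cell import *
import cv2,json
s=sense();print(s)
for n in("scene","top","wrist"):
    d=get_image(n);cv2.imwrite(f"pics/{n}0.png",d["image"][:,:,::-1]);print(n,d["mtx"],d["R"],d["t"])
E
```

```text
{'time_s': 0.0, 'joint_positions': array([-9.92912701e-01,  3.59361905e-01,  1.10749506e-02, -3.46561810e-04,
       -1.22405852e+00, -2.88093389e-01]), 'dq': array([-1.29755489e-03, -1.31221944e-03,  6.68642164e-04,  8.70006533e-04,
       -4.52707102e-04,  3.91122336e-05]), 'joint_torque': array([ 3.62684923e-04, -5.82724857e+01,  2.93056870e+01,  6.99741483e+00,
        6.79255289e-03, -1.20662326e-04]), 'ee_pos': array([ 0.19272293, -0.64641443,  0.22564647]), 'ee_rot': array([-1.77112929e-04, -1.44330208e-01,  9.89529264e-01,  7.71454116e-04]), 'wrist_force': array([ 0.00099583, -0.01280971,  0.30434237]), 'torque': array([-0.02522719, -0.03768434,  0.02636418]), 'width': 0.9975200057468153}
scene [[517.02409871   0.         316.94734615]
 [  0.         517.02409871 227.18794907]
 [  0.           0.           1.        ]] [[-0.23827732  0.97109668 -0.01396967]
 [ 0.68124434  0.15687012 -0.71505099]
 [-0.69219222 -0.1798972  -0.69893271]] [ 0.11230104 -0.28619025  1.27501331]
top [[538.45619858   0.         319.21495661]
 [  0.         538.45619858 241.51338789]
 [  0.           0.           1.        ]] [[-5.23310579e-03 -9.98812672e-01  4.84340856e-02]
 [-9.93031093e-01 -5.12002806e-04 -1.17851542e-01]
 [ 1.17736412e-01 -4.87132825e-02 -9.91849360e-01]] [-0.00707431  0.52097545  0.76013533]
wrist [[372.46597193   0.         320.71034215]
 [  0.         372.46597193 241.74438672]
 [  0.           0.           1.        ]] [[-0.28511069  0.95849209  0.00219165]
 [ 0.92815522  0.27551457  0.25023912]
 [ 0.23924838  0.07338003 -0.96818158]] [ 0.67453057 -0.03143207  0.39120887]
```

View pics/scene0.png

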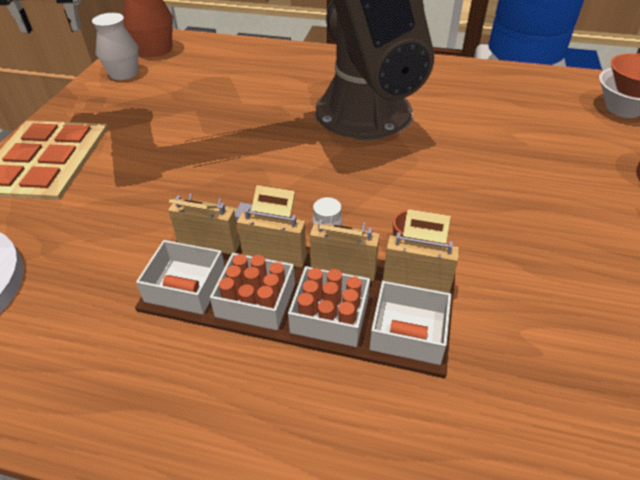

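View pics/top0.png

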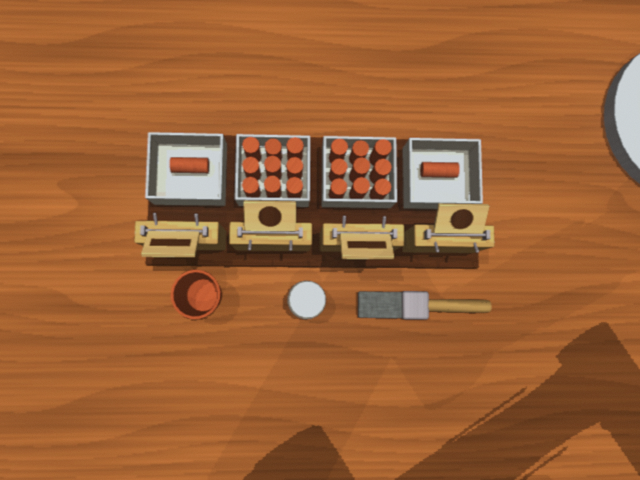

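```bash
cat > h.py <<'E'
import numpy as np
def ray(d,uv,z):
    R,t,K=d["R"],d["t"],d["mtx"]
    c=-R.T@t; v=R.T@np.linalg.solve(K,[uv[0],uv[1],1.]); return c+v*(z-c[2])/v[2]
def proj(d,X):
    p=d["mtx"]@(d["R"]@np.asarray(X)+d["t"]); return p[:2]/p[2]
E
python3 - <<'E'
from cell import *
from h import *
import cv2
d=get_image("top");im=d["image"][:,:,::-1].copy()
print("cam",-d["R"].T@d["t"])
cv2.imwrite("pics/crop.png",cv2.resize(im[120:280,310:510],None,fx=4,fy=3.75,interpolation=cv2.INTER_CUBIC)[:600])
# bin rims: bright low-saturation blobs; terracotta blobs
hsv=cv2.cvtColor(im,cv2.COLOR_BGR2HSV)
# block/tag light wood
m=cv2.inRange(hsv,(15,70,120),(30,255,255))
n,l,st,ce=cv2.connectedComponentsWithStats(m)
for s in st[1:]:
    if s[4]>150:print(s)
# rims
g=((hsv[:,:,1]<40)&(hsv[:,:,2]>60)).astype(np.uint8)
n,l,st,ce=cv2.connectedComponentsWithStats(g)
for i in range(1,n):
    if st[i][4]>300:
        c=np.argwhere(l==i)[:,::-1].astype(np.float32);r=cv2.minAreaRect(c);print("grey",st[i],r,ray(d,r[0],.062))
E
```

```text
cam [0.42781219 0.03022951 0.81568014]
[ 229  200   83   45 2317]
[ 414  203   81   45 2162]
[ 134  220   85   37 2102]
[ 323  223   81   36 1978]
[428 299  64  13 667]
grey [ 605   54   35  129 3193] ((622.0, 118.0), (128.0, 34.0), 90.0) [ 0.70319687 -0.46032291  0.062     ]
grey [ 146  133   80   72 4682] ((185.5, 168.5), (71.0, 79.0), 90.0) [0.62135479 0.1823481  0.062     ]
grey [ 234  134   76   73 1834] ((271.9356689453125, 169.99090576171875), (75.08700561523438, 71.00689697265625), 0.9240452647209167) [0.62006579 0.06025204 0.062     ]
grey [ 322  136   76   72 1762] ((359.5, 171.5), (71.0, 75.0), 90.0) [ 0.61874172 -0.06534467  0.062     ]
grey [ 404  138   78   70 4354] ((442.5, 172.5), (69.0, 77.0), 90.0) [ 0.61810562 -0.18622735  0.062     ]
grey [ 288  281   38   38 1088] ((306.2500305175781, 299.2500305175781), (36.06244659423828, 36.769554138183594), 45.0) [0.43634342 0.01170415 0.062     ]
grey [ 358  292   71   27 1803] ((393.0, 305.0), (26.0, 70.0), 90.0) [ 0.42776399 -0.10980989  0.062     ]
```

View pics/crop.png

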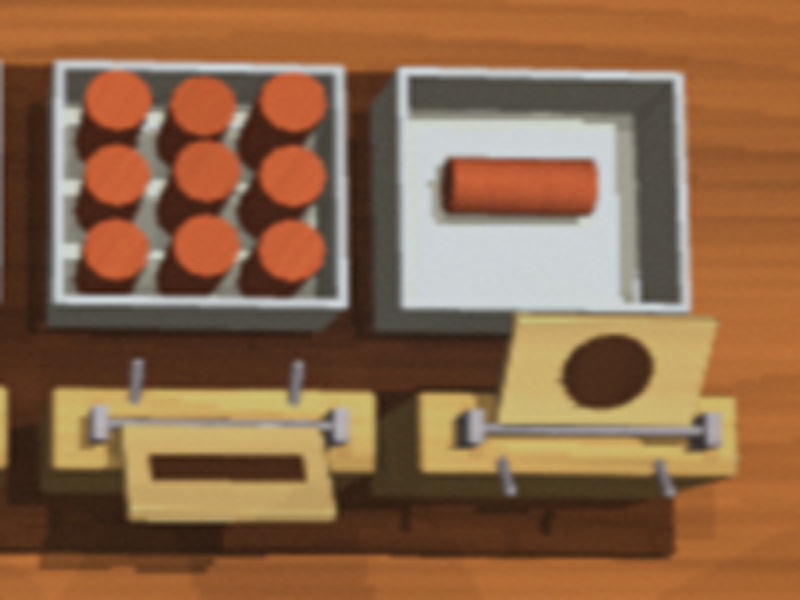

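View pics/wrist0.png

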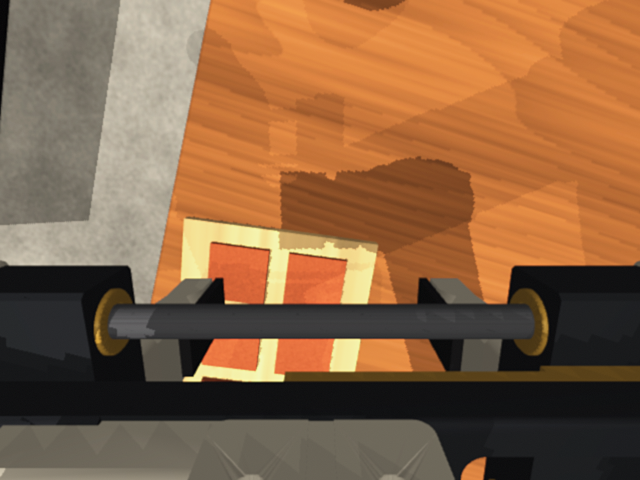

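Run:
```python
from cell import *
from h import *
d=get_image("top")
for uv in[(334.8,233.3),(395,233.3),(428.2,234.4),(488,234.7)]:print(ray(d,uv,.112))
# tag edges: bay3 low edge z~.14, bay4 
c=lambda x,y:(310+x/4,120+y/3.75)
print([ray(d,c(*p),.141) for p in[(133,520),(335,518),(514,316),(717,320)]])
print("cup",ray(d,(196,294),.07),"jar",ray(d,(307,300),.07))
```

```text
[ 0.52228552 -0.02501367  0.112     ]
[ 0.52238709 -0.10523657  0.112     ]
[ 0.52096443 -0.14981482  0.112     ]
[ 0.52065337 -0.23083972  0.112     ]
[array([ 0.48612836, -0.0331429 ,  0.141     ]), array([ 0.4867394 , -0.09735902,  0.141     ]), array([ 0.55628183, -0.15695811,  0.141     ]), array([ 0.55514259, -0.22336615,  0.141     ])]
cup [0.44408474 0.16239336 0.07      ] jar [0.43522119 0.01087059 0.07      ]
```

Call:
send_rows --plan '[{"dp": [34, 38, 0], "delta_rot": [0, 0, -0.025], "fingers": 0}, {"dp": [34, 38, 0], "delta_rot": [0, 0, -0.025], "fingers": 0}, {"dp": [34, 38, 0], "delta_rot": [0, 0, -0.025], "fingers": 0}, {"dp": [34, 38, 0], "delta_rot": [0, 0, -0.025], "fingers": 0}, {"dp": [34, 38, 0], "delta_rot": [0, 0, -0.025], "fingers": 0}, {"dp": [34, 38, 0], "delta_rot": [0, 0, -0.025], "fingers": 0}, {"dp": [34, 38, 0], "delta_rot": [0, 0, -0.025], "fingers": 0}, {"dp": [34, 38, 0], "delta_rot": [0, 0, -0.025], "fingers": 0}, {"dp": [34, 38, 0], "delta_rot": [0, 0, -0.025], "fingers": 0}, {"dp": [34, 38, 0], "delta_rot": [0, 0, -0.025], "fingers": 0}, {"dp": [34, 38, 0], "delta_rot": [0, 0, -0.025], "fingers": 0}, {"dp": [34, 38, 0], "delta_rot": [0, 0, -0.025], "fingers": 0}]'

```text
time_s: 1.75
ee_pos: [0.6018, -0.1894, 0.2266]
ee_rot: [0.0, 0.005, 1.0, -0.0]
wrist_force: [0.9, -1.2, 0.4]
width: 0.001
```

Call:
send_rows --plan '[{"dp": [0, 0, -33], "delta_rot": [0, 0, 0], "fingers": 0}, {"dp": [0, 0, -33], "delta_rot": [0, 0, 0], "fingers": 0}, {"dp": [0, 0, -32], "delta_rot": [0, 0, 0], "fingers": 0}, {"dp": [0, 0, 0], "delta_rot": [0, 0, 0], "fingers": 0}]'

```text
time_s: 2.25
ee_pos: [0.5991, -0.1906, 0.126]
ee_rot: [-0.003, 0.005, 1.0, 0.0]
wrist_force: [0.2, 0.4, -0.2]
width: 0.003
```

Run:
```python
from cell import *
import cv2
print(sense()["ee_pos"])
a=get_image("scene")["image"][180:380,120:480];b=get_image("top")["image"][120:280,310:510]
cv2.imwrite("pics/a1.png",cv2.resize(a,None,fx=2.2,fy=2.2)[:,:,::-1]);cv2.imwrite("pics/b1.png",cv2.resize(b,None,fx=3,fy=3)[:,:,::-1])
```

```text
[ 0.59905303 -0.19060265  0.12603586]
```

View pics/a1.png

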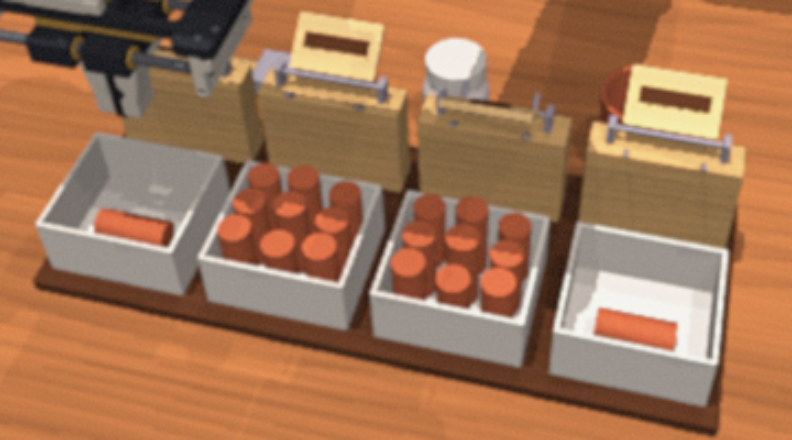

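Run:
```python
from cell import *
from h import *
import cv2
s=get_image("scene");a=s["image"][100:260,80:280]
print(proj(s,[.599,-.1906,.126]),proj(s,[.599,-.1906,.19]))
cv2.imwrite("pics/a2.png",cv2.resize(a,None,fx=4,fy=3.7,interpolation=cv2.INTER_CUBIC)[:590,:,::-1])
cv2.imwrite("pics/w2.png",get_image("wrist")["image"][:,:,::-1])
```

```text
[177.67597235 228.392509  ] [168.89232849 197.40759566]
```

View pics/a2.png

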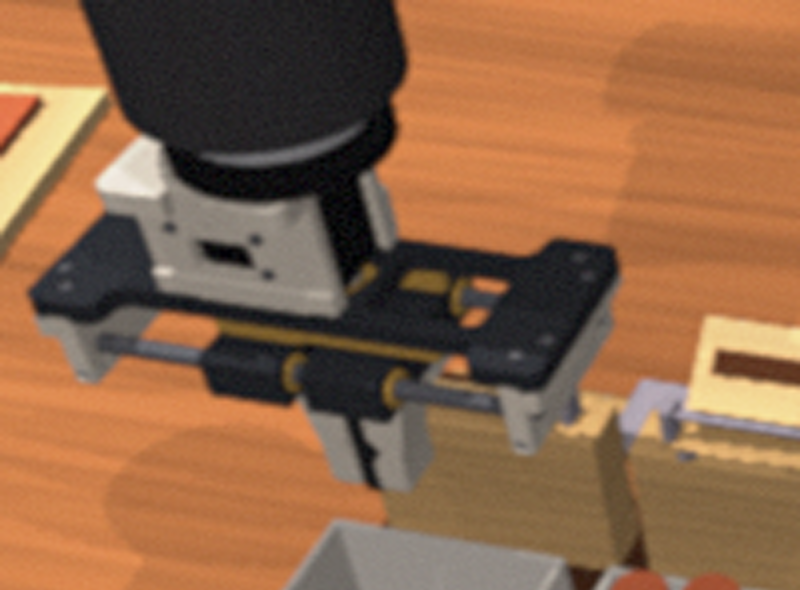

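View pics/w2.png

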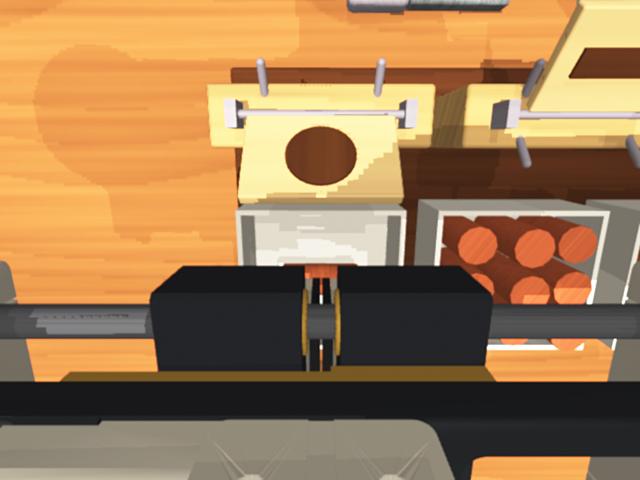

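View pics/b1.png

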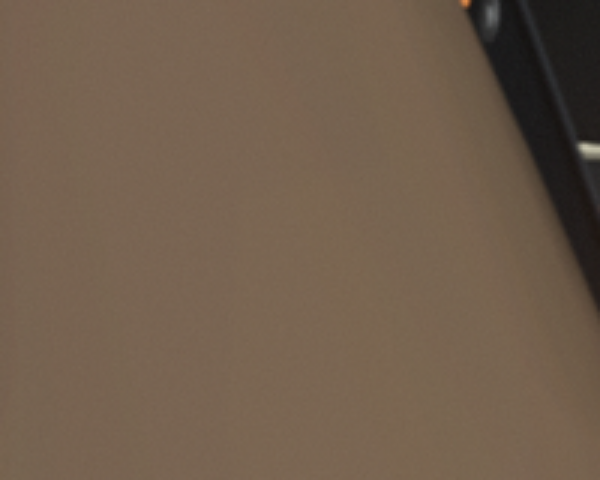

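Call:
send_rows --plan '[{"dp": [-13, 0, 1], "delta_rot": [0, 0, 0], "fingers": 0}, {"dp": [-10, 0, 1], "delta_rot": [0, 0, 0], "fingers": 0}, {"dp": [-7, 0, 0], "delta_rot": [0, 0, 0], "fingers": 0}, {"dp": [-7, 0, 0], "delta_rot": [0, 0, 0], "fingers": 0}, {"dp": [-7, 0, 0], "delta_rot": [0, 0, 0], "fingers": 0}, {"dp": [-7, 0, 0], "delta_rot": [0, 0, 0], "fingers": 0}, {"dp": [-7, 0, 0], "delta_rot": [0, 0, 0], "fingers": 0}, {"dp": [-6, 0, 0], "delta_rot": [0, 0, 0], "fingers": 0}, {"dp": [-6, 0, 0], "delta_rot": [0, 0, 0], "fingers": 0}, {"dp": [-5, 0, 0], "delta_rot": [0, 0, 0], "fingers": 0}, {"dp": [0, 0, 0], "delta_rot": [0, 0, 0], "fingers": 0}]'

```text
time_s: 3.82
ee_pos: [0.5256, -0.1908, 0.1307]
ee_rot: [0.0, 0.005, 1.0, 0.0]
wrist_force: [-1.1, -0.0, 0.4]
width: 0.0
```

Run:
```python
from cell import *
import cv2
s=sense();print(s["ee_pos"],s["wrist_force"])
a=get_image("scene")["image"][100:260,80:280]
cv2.imwrite("pics/a3.png",cv2.resize(a,None,fx=4,fy=3.7,interpolation=cv2.INTER_CUBIC)[:590,:,::-1])
cv2.imwrite("pics/w3.png",get_image("wrist")["image"][:,:,::-1])
```

```text
[ 0.52556511 -0.19084971  0.13066894] [-1.1418841  -0.00420273  0.38170929]
```

View pics/a3.png

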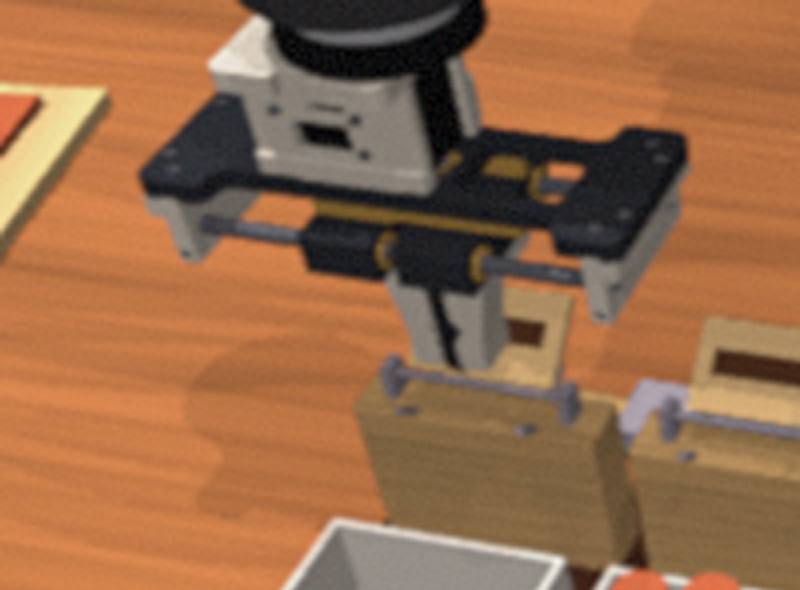

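View pics/w3.png

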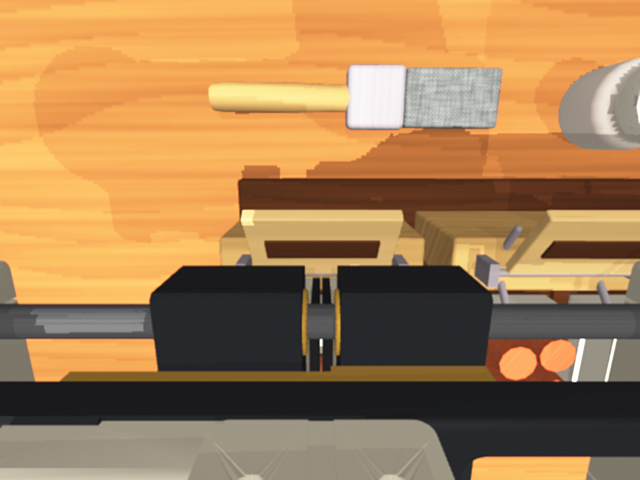

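Call:
send_rows --plan '[{"dp": [8, 0, 8], "delta_rot": [0, 0, 0], "fingers": 0}, {"dp": [0, 0, 30], "delta_rot": [0, 0, 0], "fingers": 0}, {"dp": [0, 0, 30], "delta_rot": [0, 0, 0], "fingers": 0}, {"dp": [0, 0, 30], "delta_rot": [0, 0, 0], "fingers": 0}, {"dp": [-29, 42, 0], "delta_rot": [0, 0, 0], "fingers": 0}, {"dp": [-30, 42, 0], "delta_rot": [0, 0, 0], "fingers": 0}, {"dp": [-30, 41, 0], "delta_rot": [0, 0, 0], "fingers": 0}, {"dp": [0, 0, -33], "delta_rot": [0, 0, 0], "fingers": 0}, {"dp": [0, 0, -33], "delta_rot": [0, 0, 0], "fingers": 0}, {"dp": [0, 0, -32], "delta_rot": [0, 0, 0], "fingers": 0}, {"dp": [0, 0, 0], "delta_rot": [0, 0, 0], "fingers": 0}]'

```text
time_s: 5.3
ee_pos: [0.444, -0.0659, 0.1294]
ee_rot: [-0.002, 0.005, 1.0, -0.0]
wrist_force: [1.0, 0.4, 0.0]
width: 0.008
```

Run:
```python
from cell import *
import cv2
s=sense();print(s["ee_pos"],s["wrist_force"])
a=get_image("scene")["image"][140:340,120:480]
cv2.imwrite("pics/a4.png",cv2.resize(a,None,fx=2.2,fy=2.2,interpolation=cv2.INTER_CUBIC)[:590,:,::-1])
cv2.imwrite("pics/w4.png",get_image("wrist")["image"][:,:,::-1])
```

```text
[ 0.44400004 -0.06594893  0.12941599] [0.96539152 0.40854362 0.04494107]
```

View pics/a4.png

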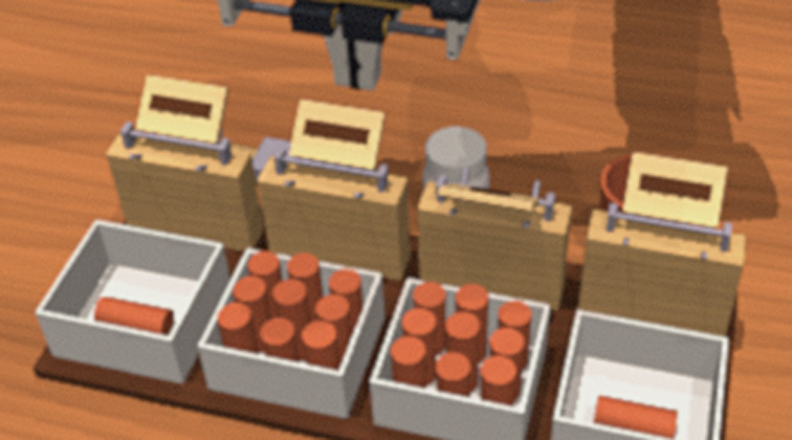

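View pics/w4.png

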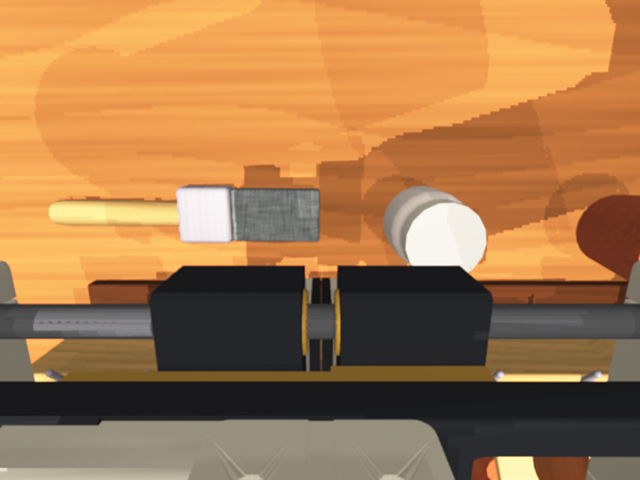

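Call:
send_rows --plan '[{"dp": [13, 0, 0], "delta_rot": [0, 0, 0], "fingers": 0}, {"dp": [9, 0, 0], "delta_rot": [0, 0, 0], "fingers": 0}, {"dp": [7, 0, 0], "delta_rot": [0, 0, 0], "fingers": 0}, {"dp": [7, 0, 0], "delta_rot": [0, 0, 0], "fingers": 0}, {"dp": [7, 0, 0], "delta_rot": [0, 0, 0], "fingers": 0}, {"dp": [7, 0, 0], "delta_rot": [0, 0, 0], "fingers": 0}, {"dp": [7, 0, 0], "delta_rot": [0, 0, 0], "fingers": 0}, {"dp": [6, 0, 0], "delta_rot": [0, 0, 0], "fingers": 0}, {"dp": [6, 0, 0], "delta_rot": [0, 0, 0], "fingers": 0}, {"dp": [5, 0, 0], "delta_rot": [0, 0, 0], "fingers": 0}, {"dp": [0, 0, 0], "delta_rot": [0, 0, 0], "fingers": 0}]'

```text
time_s: 6.78
ee_pos: [0.5192, -0.0659, 0.1305]
ee_rot: [-0.0, 0.005, 1.0, -0.0]
wrist_force: [-0.7, 0.5, 0.9]
width: 0.004
```

Run:
```python
from cell import *
import cv2
s=sense();print(s["ee_pos"],s["wrist_force"])
a=get_image("scene")["image"][140:340,120:480]
cv2.imwrite("pics/a5.png",cv2.resize(a,None,fx=2.2,fy=2.2,interpolation=cv2.INTER_CUBIC)[:590,:,::-1])
```

```text
[ 0.51915954 -0.06585124  0.1304729 ] [-0.6664781   0.4938184   0.88937888]
```

View pics/a5.png

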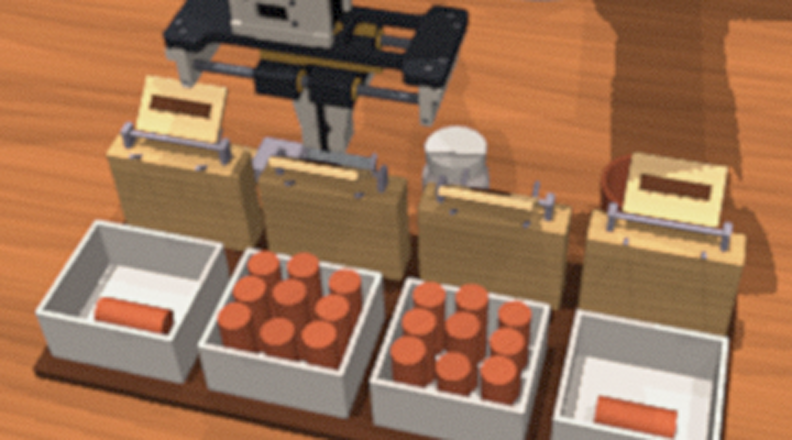

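Flipped: tag 3 (second from left in the scene view) is now edge-on at crop (313,168), so it leans to its bin. Next I back off, rise and move clear.

Call:
send_rows --plan '[{"dp": [-8, 0, 8], "delta_rot": [0, 0, 0], "fingers": 0}, {"dp": [0, 0, 30], "delta_rot": [0, 0, 0], "fingers": 0}, {"dp": [0, 0, 30], "delta_rot": [0, 0, 0], "fingers": 0}, {"dp": [0, 0, 30], "delta_rot": [0, 0, 0], "fingers": 0}, {"dp": [-15, -50, 0], "delta_rot": [0, 0, 0], "fingers": 0}, {"dp": [-15, -50, 0], "delta_rot": [0, 0, 0], "fingers": 0}, {"dp": [-15, -50, 0], "delta_rot": [0, 0, 0], "fingers": 0}, {"dp": [-15, -50, 0], "delta_rot": [0, 0, 0], "fingers": 0}, {"dp": [-15, -50, 0], "delta_rot": [0, 0, 0], "fingers": 0}, {"dp": [-15, -50, 0], "delta_rot": [0, 0, 0], "fingers": 0}, {"dp": [-15, -50, 0], "delta_rot": [0, 0, 0], "fingers": 0}, {"dp": [0, 0, 0], "delta_rot": [0, 0, 0], "fingers": 0}]'

```text
time_s: 8.32
ee_pos: [0.4039, -0.4182, 0.2286]
ee_rot: [-0.0, 0.007, 1.0, -0.0]
wrist_force: [0.1, 0.3, -0.1]
width: 0.004
```

Run:
```python
from cell import *
from h import *
import cv2
s=sense();print(s["ee_pos"],s["wrist_force"])
d=get_image("top");i=d["image"]
cv2.imwrite("pics/t6.png",i[:,:,::-1])
cv2.imwrite("pics/s6.png",get_image("scene")["image"][:,:,::-1])
```

```text
[ 0.40390605 -0.41815864  0.22864378] [ 0.08510419  0.33956016 -0.10074403]
```

View pics/t6.png

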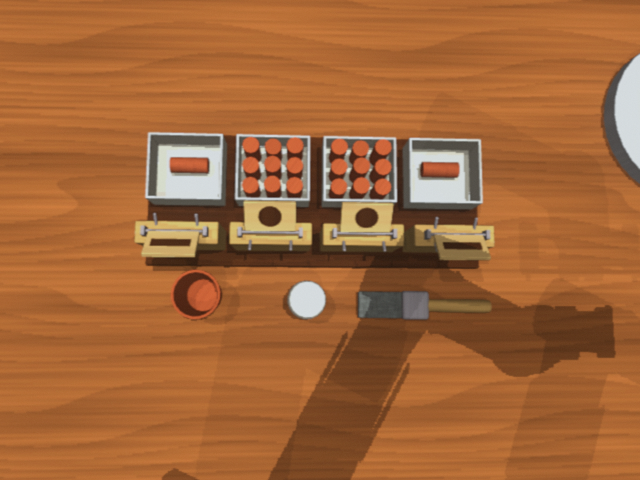

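View pics/s6.png

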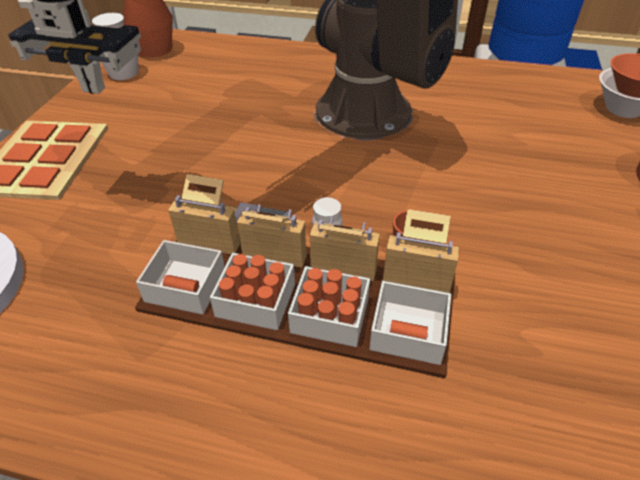

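In the top view both full bins now show discs, at (270,216) and (367,217). Both low bins show bars, at (172,243) and (463,246). The cup (197,294), jar (307,300) and brush (390,305) have not moved.

```bash
python3 -c "
from cell import *
print(job_done())"
```

```text
the job is handed in; nothing more can be done
None
```

I pushed the two wrong tags over with the shut fingertips and left the two correct ones alone. The tag at the low bin on the far −y end now leans away (bar up). The tag at the full bin next to it now leans to its bin (disc up).

In the last top and scene pictures, both full bins show discs and both nearly empty bins show bars. The cup, jar and brush are where they were, judged by eye from the pictures.

The arm ended well clear at about 8.3 s. The wrist force read about 1.5 N or less whenever I read it, but I did not record it during the pushes. The measured hinge spacing (125 mm), cheek spacing (80 mm) and edge offset (35 mm) matched the given sizes, and no check disagreed.

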